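Put the gearbox shift cover in neutral

ROBOT

A 6-joint arm with a two-finger parallel gripper is mounted at the origin on the work surface. World frame = base frame: x ahead of the robot, y to its left, z up, the work surface at z = 0. Lengths are in m, angles in rad, forces in N, time in s.
With the tool pointing down it reaches from about 0.3 to 0.875 m from the base axis. Payload 6.4 kg.
Tool frame: the origin (TCP) lies where the fingers leave the gripper's body, on its centre line; the fingertips stand 73 mm ahead of it and the grasp point (between the pads) lies 54 mm ahead of it; z points along the fingers, y is the line along which they close (so a half turn about z gives the same grasp; the last joint's range is limited). The gripper opens to 85 mm and grips with 20 to 120 N. Pads are 22 mm wide; open, the fingers measure 114 mm over their backs; the gripper's body (76 mm by 85 mm) begins 54 mm behind the grasp point. The pads swing forward as they close: fully open they stand 13 mm farther back than shut.
Start: joints at [-1.401, 0.181, 1.607, -0, 1.354, -0.206], TCP at [0.211, -0.535, 0.304] pointing down, gripper open.
Joint ranges: [-2.99, 2.99], [-0.89, 2.07], [0.3, 2.58], [-1.14, 4.28], [0, 2.63], [-3.12, 3.12]. Speed limits (rad/s): [2.57, 2.57, 3.01, 3.14, 3.14, 3.14].

INTERFACE

Orientations are given as a unit quaternion [w, x, y, z].
In Python, from bench import ctrl gives the robot as it stands.
- The arm moves only by the tool carry_out, never from a script. Its argument "steps" is one flat list of numbers, 7 for each row, row after row: the shift along the tool's x, y, z in m, then the turn, a rotation vector about the tool's x, y, z in rad, then the opening, from 0 (shut) to 1 (fully open). In form: [dx, dy, dz, wx, wy, wz, claw, dx, dy, dz, wx, wy, wz, claw, ...]. A call has 1 to 20 rows; each row is the pose to reach, as a shift and turn from the pose commanded when the call began, along the tool's axes at that moment; what a row does not reach only later rows make up. A row lasts 1/10 s, in which the tool goes at most 50 mm and 8.59 degrees, less where a joint would pass 70% of its speed; a pose out of reach is approached as far as the arm can. A call with a gripper value outside its range is refused whole. The fingers move at their own pace and stop on an object; the grip force is fixed at half the most. Time passes only in rows, so rows that repeat a pose let the fingers close. It gives the time, the measured TCP pose, the force, the opening and the grip force at its end, in the units of the state.
- ctrl.get_obs(): the state, without advancing time (a new reading comes with each control period).
- ctrl.camera(name): name is "scene" or "top" or "wrist"; returns the picture (480x640x3 uint8, red, green, blue); there is no depth.
- ctrl.camera_params(name): a dict with "vertical_fov" (degrees; the focal length in pixels is half the picture's height over the tangent of half this angle, whatever the lens; pixels are square), "cx", "cy" (the principal point, pixels), "k1" (the pictures are not rectified: a ray, as slopes to the right and down, at radius r is drawn at 1 + k1 r^2 times it, then the intrinsics apply), "cam_to_world" (4x4, takes a point from camera to world coordinates); the wrist camera has in their place "hand_eye" (4x4, takes a point from camera to tool coordinates, whose origin is the TCP and whose axes are the flange's). Camera axes: x right, y down, z forward; pixel columns grow to the right and rows downward; lengths in m; the calibration is good to about 2 mm. A picture is of the moment at which its call begins: read the wrist's pose just before it. camera_params takes no time and is no camera call.
- ctrl.hand_in(): hands the job in; it is judged then, once.
The state is a dict: "time_s": time; "q": joint angles; "dq": joint speeds; "joint_efforts": joint torques, N m; "eef_pos": TCP position; "eef_rot": TCP orientation; "wrist_force": force on the tool from outside, world axes, zero at the start; "torque": the same for the moment, N m; "opening": opening from 0.0 (shut) to 1.0 (fully open); "grasp_force": force on a finger pad.
Only numpy, scipy, OpenCV 4.12 (cv2) and the standard library are available. Lean on these libraries where they do the work, as an engineer would, in place of code of your own. Each camera call takes 0.05 s, during which the arm holds its last target. There are 200 camera calls.

TASK

Two gearbox shift covers stand on the bench; the one whose lever has a round knob is going back on its gearbox and has to be in neutral. Lift its lever up out of the end notch, bring it along the gate to the middle notch and let it down fully home there, then let go. Leave the lever with the T-bar in the notch where it is.

Things in the scene. Friction and masses are not known exactly. Their poses are not given: they have to be found in the camera images.
- cover: Shift cover with the round-knob lever: fixed aluminium housing, 210 mm along its y, 110 along x. Origin: centre of its underside on the bench, z up. On top, two dark toothed gate plates along y, at x = -24 and +24 mm. Square notches, 30 mm wide, at y = -45, 0 (middle, neutral) and +45 mm, 15 mm teeth between; notch floors 85 mm, tooth tops 110 mm above the bench.
- round_knob (a point): Centre of the black round knob (upright cylinder, diameter 36 mm, 44 mm high) on the lever, always at x = 0 of the cover. 176 mm above the bench when fully down in a notch, 201 mm with its cross pin on the tooth tops. The lever never tilts: it slides straight up (25 mm clears the teeth, 45 mm is the stop), drops by its own weight (about 3.5 N), and slides along the cover's y.
- cover_rail (a joint): Place of the round-knob lever along the gate, m, equal to the knob's y in the cover's frame: about +0.045 at the start (end notch), 0 in the middle notch (neutral), -0.045 in the other end notch. The cross pin (12 mm thick) has 9 mm of play either way in a notch; the teeth stop it unless lifted. Friction 1.5 N; it stays where it is left.
- tee_bar (a point): Centre of the black T-bar (diameter 18 mm, 100 mm long, lying across the gate, 167 mm above the bench) on the lever of the other shift cover, which is otherwise the same. To be left in its notch.

How it is judged:
By the outcome, as a careful person would: the job done as asked, in the order asked, and still so for the second after the job is handed in, with the robot touching nothing.
It also fails if it takes over 35 s, if anything falls off the work surface, if the arm or the gripper's body presses on something with over 40 N, if the wrist force passes 120 N, or if a joint passes its speed limit or range.

## Working session

There is one attempt and no reset: what is moved stays moved. The work goes in short steps, Python scripts to look and compute and a tool call to move; the robot and the scene stay as the last step left them, time stands still between calls to the robot, and variables do not carry over. Pictures are saved under pics/ and viewed, at most 10 in all, crops included, and the job is handed in when it is done.

Besides the shell and the picture viewer there is one more tool, called after "Request:" by a JSON object that holds its "name" and its "arguments". carry_out: Moves the arm, as the interface text tells. Its arguments: {"type":"object","properties":{"steps":{"type":"array"}},"required":["steps"]}

```bash
mkdir -p pics; python3 - <<'E'
from bench import ctrl
import cv2,numpy as np
o=ctrl.get_obs();print(o)
for n in("scene","top","wrist"):
    p=ctrl.camera_params(n);print(n,p)
    if n!="wrist" or 1: cv2.imwrite(f"pics/{n}0.png",ctrl.camera(n)[:,:,::-1])
E
```

```text
{'time_s': 0.0, 'q': array([-1.40128909e+00,  1.81526594e-01,  1.60800874e+00, -9.09630362e-06,
        1.35379772e+00, -2.06331445e-01]), 'dq': array([ 2.41874930e-03, -2.54147519e-05, -1.67990040e-03, -1.64514359e-05,
       -2.16665622e-04,  3.79535662e-04]), 'joint_efforts': array([-6.50547213e-05, -4.44868755e+01, -3.51343417e+01, -3.28330007e-04,
        9.17338009e-03,  4.25478106e-06]), 'eef_pos': array([ 0.210979  , -0.53443524,  0.30299181]), 'eef_rot': array([-8.70135969e-04,  9.82394505e-01,  1.86816164e-01,  1.15814588e-05]), 'wrist_force': array([ 0.58140345, -0.78158793, -0.44495838]), 'torque': array([0.03337389, 0.00146786, 0.01681514]), 'grasp_force': 0.0, 'opening': 0.9993510953833409}
scene {'vertical_fov': 55.73508211042023, 'cx': 315.8910583515985, 'cy': 237.29761982163225, 'k1': -0.055600822157597304, 'cam_to_world': array([[-0.66339123,  0.43336288, -0.61000713,  0.95241153],
       [ 0.74821207,  0.37379303, -0.54814   ,  0.36447032],
       [-0.00952712, -0.82004597, -0.57221835,  0.48714755],
       [ 0.        ,  0.        ,  0.        ,  1.        ]])}
to
[... 154 characters left out ...]
-0.99441763,  0.10410935,  0.46513053],
       [-0.99972458,  0.01540878, -0.017701  , -0.00152497],
       [ 0.01599799, -0.10438461, -0.99440833,  1.0447645 ],
       [ 0.        ,  0.        ,  0.        ,  1.        ]])}
wrist {'vertical_fov': 64.37057112883235, 'cx': 320.39239010751703, 'cy': 236.2025311590698, 'k1': -0.005105331037612868, 'hand_eye': array([[-9.35392984e-05, -9.48931414e-01, -3.15482429e-01,
         8.11109079e-02],
       [ 9.99999954e-01, -1.79834901e-04,  2.44424683e-04,
        -5.20014902e-04],
       [-2.88677011e-04, -3.15482392e-01,  9.48931387e-01,
        -7.08609822e-02],
       [ 0.00000000e+00,  0.00000000e+00,  0.00000000e+00,
         1.00000000e+00]])}
```

View pics/top0.png

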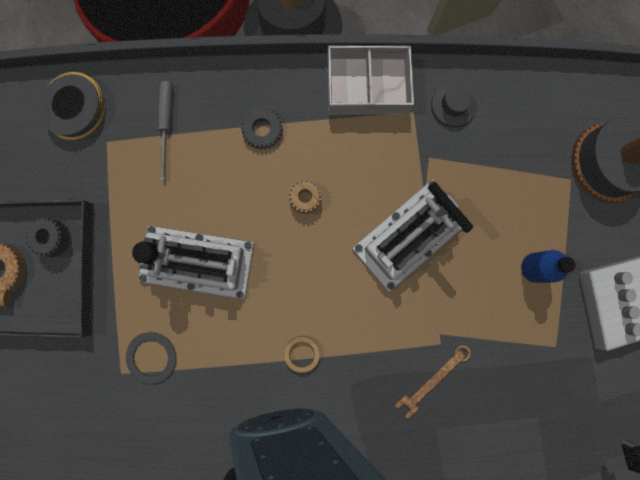

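View pics/scene0.png

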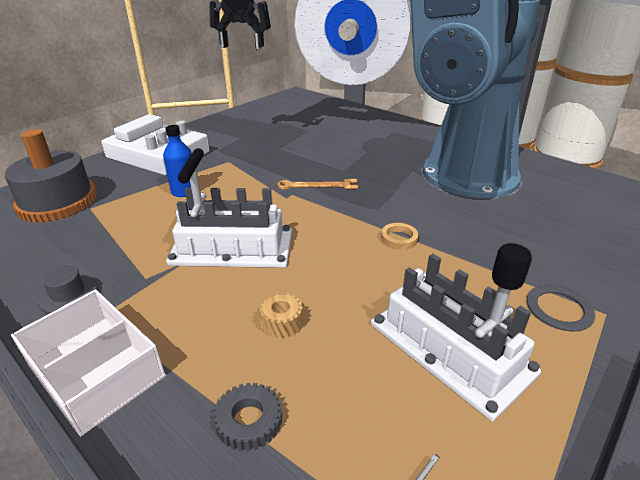

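The round-knob cover is at left in the top view, with its knob at about (147,252). In the scene view the knob is at (512,267). The T-bar cover is at (412,237) in the top view. I'll zoom in to get better pixel picks.

```bash
python3 - <<'E'
import cv2,numpy as np
a=cv2.imread("pics/top0.png")[215:310,125:265]; b=cv2.imread("pics/scene0.png")[235:425,360:560]
a=cv2.resize(a,None,fx=4,fy=4,interpolation=cv2.INTER_CUBIC);cv2.imwrite("pics/c1.png",a)
b=cv2.resize(b,None,fx=3,fy=3,interpolation=cv2.INTER_CUBIC);cv2.imwrite("pics/c2.png",b)
E
```

```text
(no output)
```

View pics/c1.png

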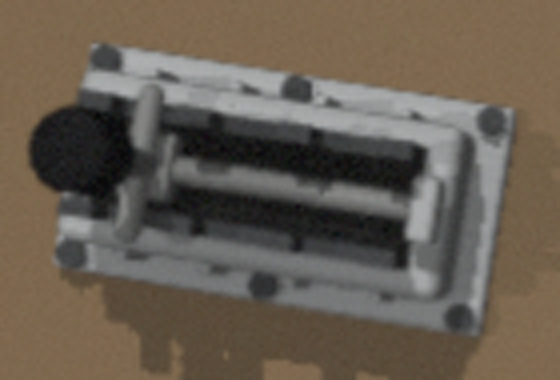

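View pics/c2.png

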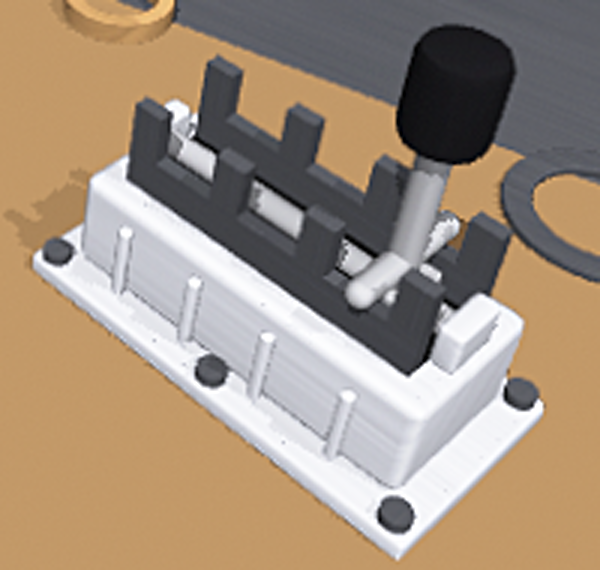

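```bash
cat > h.py <<'E'
from bench import ctrl
import cv2,numpy as np
from scipy.spatial.transform import Rotation as R
def proj(n,P,T=None):
    p=ctrl.camera_params(n); T=p["cam_to_world"] if T is None else T
    f=240/np.tan(np.radians(p["vertical_fov"]/2)); K=np.array([[f,0,p["cx"]],[0,f,p["cy"]],[0,0,1.]])
    W=np.linalg.inv(T); 
    return cv2.projectPoints(np.atleast_2d(P).astype(float),cv2.Rodrigues(W[:3,:3])[0],W[:3,3],K,np.array([p["k1"],0,0,0]))[0][:,0]
def tool(): # 4x4 of TCP
    o=ctrl.get_obs();T=np.eye(4);T[:3,:3]=R.from_quat(np.roll(o["eef_rot"],-1)).as_matrix();T[:3,3]=o["eef_pos"];return T
def cov(s,P): return np.atleast_2d(P)@R.from_euler('z',s[2]).as_matrix().T+[s[0],s[1],0]
E
cat > m.py <<'E'
from h import *
from scipy.optimize import least_squares
t=(np.array([(93,43),(517,107),(480,333),(55,265),(82,150)])+.5)/4-.5+[125,215]
c=(np.array([(35,258),(402,557),(543,408),(456,95)])+.5)/3-.5+[360,235]
A,B,C,D=[.055,.105,.004],[.055,-.105,.004],[-.055,-.105,.004],[-.055,.105,.004]
def res(s):
    k=[0,s[3],.176]
    return np.r_[(proj("top",cov(s,[A,B,C,D,k]))-t).ravel(),(proj("scene",cov(s,[B,A,D,k]))-c).ravel()]
r=least_squares(res,[.45,.25,0,.045]);s=r.x
print(s,np.round(r.fun.reshape(-1,2),1).tolist())
# free 3D knob triangulation
k=least_squares(lambda p:np.r_[proj("top",p)[0]-t[4],proj("scene",p)[0]-c[3]],[.45,.3,.17]);print("knob",k.x,np.abs(k.fun).max(),"fit",cov(s,[0,s[3],.176]))
T=tool();yaw=s[2];Y=np.array([np.sin(yaw),-np.cos(yaw),0])
G=np.eye(4);G[:3,:3]=np.c_[[np.cos(yaw),np.sin(yaw),0],[np.sin(yaw),-np.cos(yaw),0],[0,0,-1]]
for z in(.36,.23):
    G[:3,3]=[*cov(s,[0,s[3],0])[0,:2],z]; M=np.linalg.inv(T)@G
    print(z,M[:3,3],R.from_matrix(M[:3,:3]).as_rotvec())
E
python3 m.py
```

```text
[ 0.51188499  0.21887062 -0.16758429  0.04819334] [[0.5, -0.0], [0.1, 0.4], [0.2, 0.8], [0.2, 0.4], [-0.2, 0.4], [-1.5, 1.6], [-0.3, -0.2], [0.7, 1.2], [0.3, -0.9]]
knob [0.52050144 0.26639197 0.17509356] 0.08076506959963581 fit [[0.51992368 0.2663888  0.176     ]]
0.36 [ 0.58136144 -0.6317138  -0.05580438] [-1.38438669e-03  9.24988446e-05  5.43428744e-01]
0.23 [ 0.58132517 -0.63153937  0.0741955 ] [-1.38438669e-03  9.24988446e-05  5.43428744e-01]
```

Request:
{"name": "carry_out", "arguments": {"steps": [0,0,-0.05,0,0,0,1,0.581,-0.632,-0.056,0,0,0.543,1,0.581,-0.632,-0.056,0,0,0.543,1,0.581,-0.632,-0.056,0,0,0.543,1,0.581,-0.632,-0.056,0,0,0.543,1,0.581,-0.632,-0.056,0,0,0.543,1,0.581,-0.632,-0.056,0,0,0.543,1,0.581,-0.632,-0.056,0,0,0.543,1,0.581,-0.632,-0.056,0,0,0.543,1,0.581,-0.632,-0.056,0,0,0.543,1,0.581,-0.632,-0.056,0,0,0.543,1,0.581,-0.632,-0.056,0,0,0.543,1,0.581,-0.632,-0.056,0,0,0.543,1,0.581,-0.632,-0.056,0,0,0.543,1,0.581,-0.632,-0.056,0,0,0.543,1,0.581,-0.632,-0.056,0,0,0.543,1,0.581,-0.632,-0.056,0,0,0.543,1,0.581,-0.632,-0.056,0,0,0.543,1,0.581,-0.632,-0.056,0,0,0.543,1,0.581,-0.632,-0.056,0,0,0.543,1]}}

```text
time_s: 2.15
eef_pos: [0.5193, 0.2677, 0.3588]
eef_rot: [0.0, 0.997, -0.082, -0.001]
wrist_force: [-0.5, -0.3, -0.3]
opening: 1.0
grasp_force: 0.0
```

```bash
python3 - <<'E'
from h import *
T=tool();im=ctrl.camera("wrist")[:,:,::-1].copy()
s=[.51188,.21887,-.1676,.0482];W=T@ctrl.camera_params("wrist")["hand_eye"]
a=np.linspace(0,2*np.pi,13)
P=np.c_[.018*np.cos(a),.048+.018*np.sin(a),0*a+.198]
for p in proj("wrist",cov(s,np.r_[P,[[.055,-.105,.004],[-.055,-.105,.004],[0,.048,.198],[.024,0,.085],[-.024,0,.085]]]),W): cv2.circle(im,tuple(int(v) for v in np.round(p)),2,(0,0,255),-1)
cv2.imwrite("pics/w1.png",im);print(ctrl.get_obs()["q"].round(3))
E
```

```text
[ 0.271  0.16   1.519 -0.     1.464  2.008]
```

View pics/w1.png

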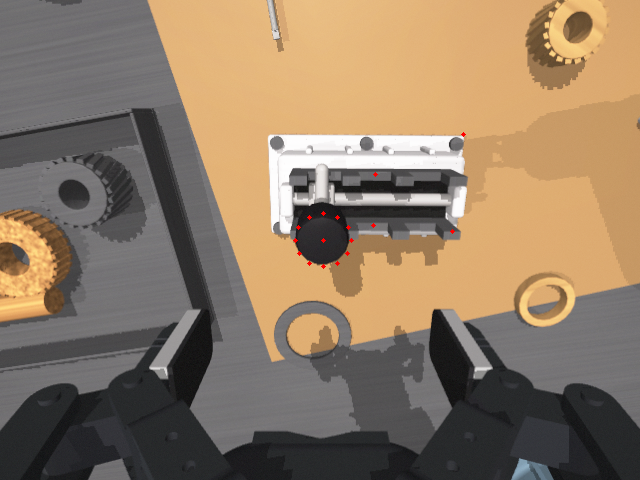

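The predicted circle sits on the knob at (322,238), and the middle notch is at u≈376 against 374 predicted. The estimate is good to about 2 mm, so I'll descend and grip.

Request:
{"name": "carry_out", "arguments": {"steps": [0,0,0.04,0,0,0,1,0,0,0.08,0,0,0,1,0,0,0.11,0,0,0,1,0,0,0.128,0,0,0,1,0,0,0.128,0,0,0,1,0,0,0.128,0,0,0,0.6,0,0,0.128,0,0,0,0.3,0,0,0.128,0,0,0,0.3,0,0,0.128,0,0,0,0.3,0,0,0.128,0,0,0,0.2,0,0,0.128,0,0,0,0.2,0,0,0.128,0,0,0,0.2]}}

```text
time_s: 3.4
eef_pos: [0.5203, 0.2664, 0.2337]
eef_rot: [-0.0, 0.997, -0.083, 0.001]
wrist_force: [-1.6, -0.5, 6.6]
opening: 0.409
grasp_force: 59.4
```

Request:
{"name": "carry_out", "arguments": {"steps": [0,0,-0.01,0,0,0,0.2,0,0,-0.02,0,0,0,0.2,0,0,-0.03,0,0,0,0.2,0,0,-0.035,0,0,0,0.2,0,0,-0.035,0,0,0,0.2,0,0,-0.035,0,0,0,0.2]}}

```text
time_s: 4.0
eef_pos: [0.5197, 0.2662, 0.2669]
eef_rot: [-0.0, 0.997, -0.083, 0.0]
wrist_force: [2.7, -0.8, -3.5]
opening: 0.412
grasp_force: 60.4
```

Lifted 33 mm, and the wrist carries the lever's 3.5 N. Next I'll move 48 mm along the gate and take a wrist picture before lowering.

Request:
{"name": "carry_out", "arguments": {"steps": [0,0.01,0,0,0,0,0.2,0,0.02,0,0,0,0,0.2,0,0.03,0,0,0,0,0.2,0,0.04,0,0,0,0,0.2,0,0.048,0,0,0,0,0.2,0,0.048,0,0,0,0,0.2,0,0.048,0,0,0,0,0.2]}}

```text
time_s: 4.7
eef_pos: [0.5115, 0.2181, 0.2668]
eef_rot: [0.001, 0.996, -0.084, -0.0]
wrist_force: [3.1, -2.4, -3.2]
opening: 0.406
grasp_force: 60.6
```

```bash
python3 - <<'E'
from h import *
T=tool();im=ctrl.camera("wrist")[:,:,::-1].copy()
s=np.array([.51188,.21887,-.1676]);d=T[:3,3]-[s[0],s[1],0]
print("tcp in cover",d@R.from_euler('z',s[2]).as_matrix(),ctrl.get_obs()["wrist_force"])
W=T@ctrl.camera_params("wrist")["hand_eye"]
for p in proj("wrist",cov(s,[[x,y,.11] for x in(-.024,.024) for y in(-.0225,.0225)]+[[.024,0,.11]]),W): cv2.circle(im,tuple(int(v) for v in np.round(p)),2,(0,0,255),-1)
cv2.imwrite("pics/w2.png",im)
E
```

```text
tcp in cover [-0.00028096 -0.000853    0.26682644] [ 2.27406481 -2.51058525 -4.1399097 ]
```

View pics/w2.png

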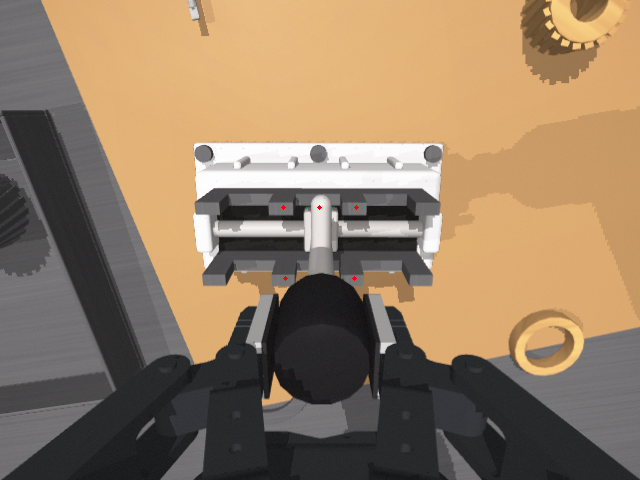

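The cross pin at u≈320 lies midway between the middle notch's teeth (284 and 356). I'll lower it now.

Request:
{"name": "carry_out", "arguments": {"steps": [0,0,0.01,0,0,0,0.2,0,0,0.02,0,0,0,0.2,0,0,0.028,0,0,0,0.2,0,0,0.033,0,0,0,0.2,0,0,0.035,0,0,0,0.2,0,0,0.035,0,0,0,0.2,0,0,0.035,0,0,0,0.2]}}

```text
time_s: 5.45
eef_pos: [0.5122, 0.2194, 0.2336]
eef_rot: [-0.0, 0.997, -0.083, 0.001]
wrist_force: [0.5, -0.6, 8.2]
opening: 0.409
grasp_force: 62.2
```

It is down at the original height, with the floor pushing back. I'll release and retreat.

Request:
{"name": "carry_out", "arguments": {"steps": [0,0,0,0,0,0,0.6,0,0,0,0,0,0,1,0,0,0,0,0,0,1,0,0,0,0,0,0,1,0,0,0,0,0,0,1,0,0,0,0,0,0,1,0,0,-0.03,0,0,0,1,0,0,-0.07,0,0,0,1,0,0,-0.11,0,0,0,1,0,0,-0.14,0,0,0,1,0,0,-0.14,0,0,0,1,0,0,-0.14,0,0,0,1]}}

```text
time_s: 6.65
eef_pos: [0.5117, 0.2189, 0.3724]
eef_rot: [-0.0, 0.997, -0.083, 0.001]
wrist_force: [-0.4, 0.6, -1.3]
opening: 1.0
grasp_force: 0.0
```

```bash
python3 - <<'E'
from h import *
o=ctrl.get_obs();print(o["eef_pos"],o["opening"],o["wrist_force"])
im=ctrl.camera("scene")[:,:,::-1].copy();b=ctrl.camera("wrist")[:,:,::-1]
s=np.array([.51188,.21887,-.1676])
print(proj("scene",cov(s,[[0,0,.176],[0,0,.201]])))
cv2.imwrite("pics/f.png",np.hstack([cv2.resize(im[150:430,140:560],None,fx=1.1,fy=1.1),cv2.resize(b[100:380,180:480],None,fx=1.1,fy=1.1)]))
E
```

```text
[0.51166752 0.21894841 0.37235495] 1.0003846149551014 [-0.42457311  0.5616454  -1.33082325]
[[475.33134882 245.70398802]
 [479.51156257 227.90398278]]
```

View pics/f.png

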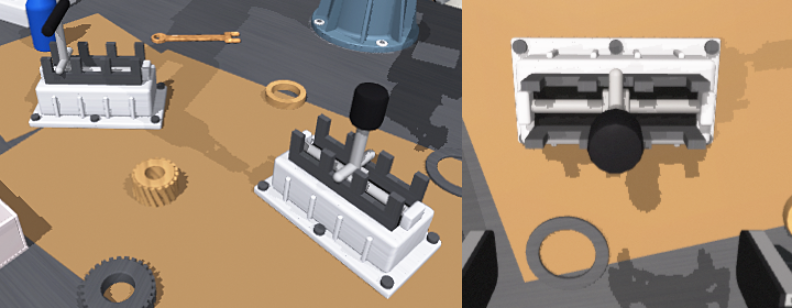

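The lever is in the middle notch. The knob centre at scene (475,246) matches the fully-down prediction (475.3,245.7), and the T-bar is untouched.

```bash
python3 -c "
from bench import ctrl
print(ctrl.hand_in())"
```

```text
the job is handed in; nothing more can be done
None
```

The round-knob lever is fully down in the middle (neutral) notch and released, the T-bar lever was left in its notch, and the job is handed in at about 7 s on the robot's clock.

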